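# Tighten a media bottle cap with the click-type cap wrench

### The job

Take the cap wrench from its mat, lower its ring gently over the ribbed blue cap of the clamped bottle until it is fully down on the cap, and turn it clockwise (seen from above) until the wrench clicks, that is, its handle gives a few degrees at its pivot; stop there and do not pull the handle on towards its end stop. Leave the cap as tight as that, lift the wrench off and lay it gently back on its mat, leaving everything else alone.

Things in the scene. Friction and masses are not known exactly. Their poses are not given: they have to be found in the camera images.
- stand: Steel bench clamp, fixed to the bench: base 150 x 110 x 12 mm, two grey jaws 64 mm high either side (along its x) of a clear square glass bottle, 64 mm square. Bottle and clamp cannot move. Origin: under the centre of the base, on the bench, straight below the middle of the bottle and its cap; z up.
- cap_top (a point): Middle of the flat top of the blue screw cap, 142 mm above the bench; turns with the cap. Cap 24 mm high: round body 47 mm across, its topmost 5 mm tapering to 40 mm; round it 8 upright ribs, 7 mm wide, 19 mm high from its lower edge (tops 5 mm below the cap's top), 58 mm across over opposite ribs. x axis: along one rib, the others every 45 degrees on; z up.
- cap (a joint): Turn of the cap on the bottle, rad; grows clockwise seen from above (tightening). The cap is only finger-tight: it turns against a light drag (0.3 N m at most), and 0.3 to 1.2 rad beyond its starting value its liner is squeezed home and it stops. Turned anticlockwise it loosens again.
- wrench: Click-type cap wrench, loose, 200 mm long, about 0.34 kg, balancing about 95 mm from its ring's middle. Origin: middle of the ring's underside; x towards the grip; z up. Aluminium ring 74 mm across, 22 mm high, open right through; bore 63 mm with 8 lugs 7 mm wide, 16 mm high from the underside, 51 mm between opposite lugs, at 22.5 degrees from the handle and every 45 on (red marks outside).
- socket (a point): The wrench's origin again (middle of the ring's underside). Fully down, the shoulder above the lugs rests on the tops of the cap's ribs and this point is 21 mm below the cap's top; with lugs standing on the ribs it is only 5 mm below. The lugs fall midway between ribs when the handle points along a rib; free play then about 7 degrees either way, 2 mm sideways. Not measured while held.
- pivot (a point): Breakaway pivot of the wrench, an upright pin 52 mm from the ring's middle, between ring and handle. A spring holds the handle straight. Pushed clockwise (from above) with the set torque of about 0.84 N m about this pin (12 N at the middle of the grip, 1.5 N m on the cap) the handle gives: the click. Resistance then falls to about half by 0.2 rad; end stop at 0.24. Let go, it springs straight again.
- grip (a point): Middle of the wrench's black grip, the place to hold it: 120 mm from the ring's middle, 13 mm above the level of the ring's underside. The grip is a bar 24 mm wide, 26 mm high, 90 mm long, in line with the wrench; x axis along it away from the ring; z up. Not measured while held.
- mat: Green tool mat, 270 x 120 x 4 mm, fixed to the bench, on which the wrench lies at first. Origin: under its centre, on the bench; x along its length; z up.
- microplate: White 96-well plate, 128 x 86 x 15 mm, loose. Origin: centre of its underside.
- vial: Amber glass vial with a metal cap, 28 mm across, 56 mm high, loose. Origin: centre of its underside.
- rack: Blue tube rack, 85 x 200 x 52 mm, with three capped vials standing in it, up to 93 mm high, loose. Origin: centre of its underside.

How it is judged:
By the outcome, as a careful person would: the job done as asked, in the order asked, and still so for the second after the job is handed in, with the robot touching nothing.
It also fails if it takes over 72 s, if anything falls off the work surface, if the arm or the gripper's body presses on something with over 40 N, if the wrist force passes 120 N, or if a joint passes its speed limit or range.

### The arm

A 7-joint arm with a two-finger parallel gripper is mounted at the origin on the work surface. World frame = base frame: x ahead of the robot, y to its left, z up, the work surface at z = 0. Lengths are in mm, angles in rad, forces in N, time in s.
With the tool pointing down it reaches from about 350 to 775 mm from the base axis. Payload 3.1 kg.
Tool frame: the origin (TCP) lies midway between the tips of the shut fingers; the grasp point (between the pads) lies 19 mm behind it; z points along the fingers, y is the line along which they close (so a half turn about z gives the same grasp; the last joint's range is limited). The gripper opens to 85 mm and grips with 20 to 120 N. Pads are 22 mm wide; open, the fingers measure 114 mm over their backs; the gripper's body (76 mm by 85 mm) begins 54 mm behind the grasp point. The pads swing forward as they close: fully open they stand 13 mm farther back than shut.
Start: joints at [1.294, 0.311, 0.014, 1.512, -0.004, 1.319, -0.027], TCP at [127.989, -534.917, 231.304] pointing down, gripper open.
Joint ranges: [-2.7, 2.7], [-0.3, 1.91], [-1.27, 1.3], [0.12, 2.57], [-1.44, 4.58], [0.2, 2.03], [-3.05, 3.05]. Speed limits (rad/s): [2.79, 2.79, 3.14, 3.14, 3.14, 3.14, 3.14].

### API

Orientations are given as a unit quaternion [w, x, y, z].
In Python, from plant import * gives the robot as it stands.
- The arm moves only by the tool play_rows, never from a script. Its argument "commands" is a list of rows, each a list of 7 numbers: the shift along the tool's x, y, z in m, then the turn, a rotation vector about the tool's x, y, z in degrees, then the finger opening in m, from 0 to 0.0854. A call has 1 to 5 rows; each row shifts and turns the commanded pose from where the row before left it, along the tool's axes as they then stand; what a row does not reach is not made up. A row lasts 1/10 s, in which the tool goes at most 50 mm and 8.59 degrees, less where a joint would pass 70% of its speed; a pose out of reach is approached as far as the arm can. A call with a gripper value outside its range is refused whole. The fingers move at their own pace and stop on an object; "squeeze" is the grip in N (left out, the last holds). Time passes only in rows, so rows that do not move let the fingers close. It gives the time, the measured TCP pose, the force, the opening and the grip force at its end, in the units of the state.
- observe(): the state, without advancing time (a new reading comes with each control period).
- read_camera(name): name is "side" or "top" or "wrist"; returns (picture, depth): 384x512x3 uint8, blue, green, red; 384x512 float32, mm along the optical axis (not along the pixel's ray), 0 where there is no reading.
- camera_model(name): a dict with "vertical_fov" (degrees; the focal length in pixels is half the picture's height over the tangent of half this angle, whatever the lens; pixels are square), "cx", "cy" (the principal point, pixels), "extrinsics" (4x4, takes a point from world to camera coordinates). Camera axes: x right, y down, z forward; pixel columns grow to the right and rows downward; lengths in mm; the calibration is good to about 2 mm. A picture is of the moment at which its call begins: read the wrist's pose just before it. camera_model takes no time and is no camera call; for the wrist camera it gives the pose at the moment of the call.
- finish_job(): hands the job in; it is judged then, once.
The state is a dict: "t": time; "joint_positions": joint angles; "qd": joint speeds; "joint_torque": joint torques, N m; "position": TCP position; "orientation": TCP orientation; "ft_force": force on the tool from outside, world axes, zero at the start; "moment": the same for the moment, N m; "opening": finger opening in mm; "gripper_force": force on a finger pad.
Only numpy, scipy, OpenCV 4.12 (cv2) and the standard library are available. Lean on these libraries where they do the work, as an engineer would, in place of code of your own. Each camera call takes 0.05 s, during which the arm holds its last target. There are 200 camera calls.

## Working session

There is one attempt and no reset: what is moved stays moved. The work goes in short steps, Python scripts to look and compute and a tool call to move; the robot and the scene stay as the last step left them, time stands still between calls to the robot, and variables do not carry over. Pictures are saved under pics/ and viewed, at most 10 in all, crops included, and the job is handed in when it is done.

Besides the shell and the picture viewer there is one more tool, called after "Request:" as name(argument=value, ...) on one line, values as JSON. play_rows: Moves the arm, as the interface text tells. Its arguments: {"type":"object","properties":{"commands":{"type":"array"},"squeeze":{"type":"number"}},"required":["commands"]}

```bash
ls; mkdir -p pics; python3 - <<'E'
from plant import *
import cv2,numpy as np
for n in ("top","side"):
    p,d=read_camera(n); cv2.imwrite(f"pics/{n}0.png",p); np.save(f"pics/{n}0.npy",d)
    m=camera_model(n); print(n,m["vertical_fov"],m["cx"],m["cy"],np.round(m["extrinsics"],3).tolist())
print(observe())
E
```

```text
pics
top 46.539919550031385 260.82990648912374 198.86273477277763 [[0.008, -1.0, 0.003, 7.888], [-0.982, -0.008, -0.19, 649.655], [0.19, -0.001, -0.982, 1080.448], [0.0, 0.0, 0.0, 1.0]]
side 52.0509511779183 257.73001278568984 196.43511558539274 [[0.695, -0.719, 0.019, -435.763], [-0.37, -0.38, -0.848, 314.225], [0.616, 0.583, -0.53, 458.08], [0.0, 0.0, 0.0, 1.0]]
{'t': 0.1, 'joint_positions': array([ 1.29430864,  0.31164431,  0.01397954,  1.51289173, -0.00442134,
        1.3192112 , -0.0271664 ]), 'qd': array([ 0.00098342, -0.00105866, -0.00154428, -0.0041117 , -0.0008628 ,
        0.00190382, -0.00293841]), 'joint_torque': array([ 4.93488751e-04, -3.80853617e+01,  1.46642011e-01, -2.31241786e+01,
        1.24092234e-02,  8.16326035e-03,  2.39200625e-05]), 'position': array([ 127.82513645, -534.26605254,  230.33244005]), 'orientation': array([-1.05028342e-03,  9.93109803e-01,  1.17182724e-01, -1.56261575e-04]), 'ft_force': array([ 0.3678944 , -0.06627875,  0.46535016]), 'moment': array([-0.0104176 ,  0.00417524, -0.03304078]), 'gripper_force': 0.0, 'opening': 85.26259152397648}
```

View pics/top0.png

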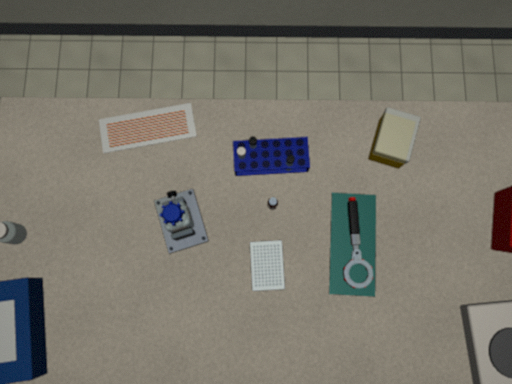

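View pics/side0.png

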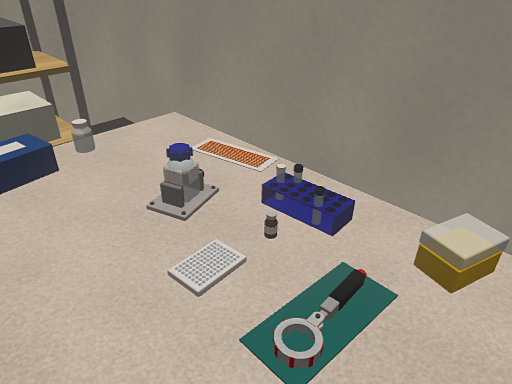

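The top view shows the wrench on the green mat: ring at about (358,272), grip at about (354,215), handle pointing up (away from the robot). The blue cap is at (173,212), the vial at (272,202), the rack at (271,155) and the plate at (267,265). The side view agrees.

```bash
cat > h.py <<'E'
import cv2,numpy as np
from scipy.spatial.transform import Rotation as R
def cam(m):
    E=np.array(m["extrinsics"]);f=192/np.tan(np.radians(m["vertical_fov"]/2));return E[:3,:3],E[:3,3],f,m["cx"],m["cy"]
def ray(m,uv,z):
    Rm,t,f,cx,cy=cam(m);uv=np.atleast_2d(uv).astype(float)
    d=np.c_[(uv[:,0]-cx)/f,(uv[:,1]-cy)/f,np.ones(len(uv))]@Rm
    c=-Rm.T@t
    return c+d*((z-c[2])/d[:,2])[:,None]
def proj(m,P):
    Rm,t,f,cx,cy=cam(m);q=np.atleast_2d(P)@Rm.T+t
    return np.c_[q[:,0]/q[:,2]*f+cx,q[:,1]/q[:,2]*f+cy]
def big(mask):
    n,l,s,c=cv2.connectedComponentsWithStats(mask.astype(np.uint8));i=1+np.argmax(s[1:,4]);return l==i
def pts(mask): 
    v,u=np.nonzero(mask);return np.c_[u,v].astype(float)
def Rt(o): return R.from_quat([o[1],o[2],o[3],o[0]])
E
python3 - <<'E'
from plant import *
from h import *
p=cv2.imread("pics/top0.png");m=camera_model("top")
h=cv2.cvtColor(p,cv2.COLOR_BGR2HSV);H,S,V=[h[...,i].astype(int) for i in range(3)]
roi=np.zeros(H.shape,bool);roi[190:300,325:380]=1
mat=roi&(H>70)&(H<100)&(S>100)
c=cv2.minAreaRect(pts(mat).astype(np.float32));print("mat px",c); print("mat corners",ray(m,cv2.boxPoints(c),4).round(0).tolist())
dark=big(roi&(V<45)&(S<150)); q=ray(m,pts(dark),30);ce=q.mean(0);w=np.linalg.svd(q[:,:2]-ce[:2],full_matrices=0)[2][0]
print("grip",ce,np.degrees(np.arctan2(w[1],w[0])),np.ptp((q[:,:2]-ce[:2])@w),dark.sum())
ring=big(roi&(S<70)&(V>90));q=pts(ring);q=q[q[:,1]>250]; cc,r=cv2.minEnclosingCircle(q[q[:,1]>257].astype(np.float32));print("ring px",cc,r,ray(m,cc,20))
roi[:]=0;roi[195:230,155:190]=1
b=big(roi&(H>105)&(H<130)&(S>150)&(V>60));cc,r=cv2.minEnclosingCircle(pts(b).astype(np.float32));print("cap",cc,r,pts(b).mean(0),ray(m,pts(b).mean(0),140),b.sum())
for n,(u,v) in dict(vial=(272,202),rack=(271,155)).items(): print(n,ray(m,(u,v),50))
E
```

```text
mat px ((352.9383544921875, 244.05877685546875), (44.27630615234375, 101.12725830078125), 1.3803540468215942)
mat corners [[412.0, -167.0, 4.0], [679.0, -179.0, 4.0], [677.0, -298.0, 4.0], [410.0, -281.0, 4.0]]
grip [ 609.59547403 -228.45787076   30.        ] -178.41966652388345 86.88944528182444 281
ring px (352.0, 278.5) 33.90068817138672 [[ 451.39215667 -222.67079463   20.        ]]
cap (172.0, 213.0) 11.401854515075684 [171.74922601 212.87306502] [[598.93170909 223.94656334 140.        ]] 323
vial [[643.96251012 -15.67893818  50.        ]]
rack [[770.09468379 -12.62846362  50.        ]]
```

Request:
play_rows(commands=[[0.044,-0.0174,0,0,0,0,0.085],[0.044,-0.0174,0,0,0,0,0.085],[0.044,-0.0174,0,0,0,0,0.085],[0.044,-0.0174,0,0,0,0,0.085],[0.044,-0.0174,0,0,0,0,0.085]])

```text
t: 0.6
position: [322.8, -397.6, 230.9]
orientation: [-0.0, 0.993, 0.117, -0.0]
ft_force: [1.3, -0.2, 0.1]
opening: 85.3
gripper_force: 0.0
```

Request:
play_rows(commands=[[0.044,-0.0174,0,0,0,0,0.085],[0.044,-0.0174,0,0,0,0,0.085],[0.044,-0.0174,0,0,0,0,0.085],[0.044,-0.0174,0,0,0,0,0.085],[0.044,-0.0174,0,0,0,0,0.085]])

```text
t: 1.1
position: [516.4, -262.0, 230.8]
orientation: [-0.0, 0.993, 0.117, -0.0]
ft_force: [0.6, -0.8, 0.7]
opening: 84.7
gripper_force: 0.0
```

Request:
play_rows(commands=[[0.044,-0.0174,0,0,0,0,0.085],[0,0,0,0,0,-8.5,0.085],[0,0,0,0,0,-8.5,0.085],[0,0,0,0,0,-8.5,0.085],[0,0,0,0,0,-8.5,0.085]])

```text
t: 1.6
position: [553.8, -235.9, 230.4]
orientation: [-0.001, 0.914, 0.405, -0.001]
ft_force: [-0.6, 0.2, 0.5]
opening: 84.7
gripper_force: 0.0
```

Request:
play_rows(commands=[[0,0,0,0,0,-8.5,0.085],[0,0,0,0,0,-8.5,0.085],[0,0,0,0,0,-8.5,0.085],[0,0,0,0,0,-8.5,0.085],[0,0,0,0,0,-8.5,0.085]])

```text
t: 2.1
position: [553.7, -236.1, 230.6]
orientation: [-0.001, 0.705, 0.709, -0.0]
ft_force: [-0.4, 0.2, 0.2]
opening: 84.9
gripper_force: 0.0
```

Request:
play_rows(commands=[[0,0,0,0,0,-8.5,0.085],[0,0,0,0,0,-8.5,0.085],[0,0,0,0,0,-8.5,0.085],[0,0,0,0,0,-8.5,0.085],[0,0,0,0,0,-8.5,0.085]])

```text
t: 2.6
position: [553.7, -236.2, 230.6]
orientation: [-0.001, 0.4, 0.916, -0.0]
ft_force: [0.1, 0.1, 0.0]
opening: 85.1
gripper_force: 0.0
```

Request:
play_rows(commands=[[0,0,0,0,0,-8.5,0.085],[0,0,0,0,0,-8.5,0.085],[0,0,0,0,0,-8.5,0.085],[0,0,0,0,0,-8.5,0.085],[0,0,0,0,0,-8.5,0.085]])

```text
t: 3.1
position: [553.7, -236.3, 230.6]
orientation: [-0.001, 0.041, 0.999, 0.0]
ft_force: [0.4, -0.1, -0.4]
opening: 85.0
gripper_force: 0.0
```

```bash
cat > w.py <<'E'
import sys
from plant import *
from h import *
import pickle
n=sys.argv[1]
o=observe();m=camera_model("wrist");p,d=read_camera("wrist");cv2.imwrite(f"pics/{n}.png",p)
pickle.dump((o,m,p,d),open(f"pics/{n}.pkl","wb"))
e=Rt(o["orientation"]);print(o["t"],o["position"].round(1),e.as_matrix().round(3).tolist(),"q",o["joint_positions"].round(2),"F",o["ft_force"].round(1))
E
python3 w.py w1
```

```text
3.1 [ 553.7 -236.3  230.6] [[-0.997, 0.082, -0.001], [0.082, 0.997, 0.0], [0.001, 0.0, -1.0]] q [ 0.89  0.54 -0.82  1.34  0.39  1.43  1.57] F [ 0.4 -0.1 -0.4]
```

View pics/w1.png

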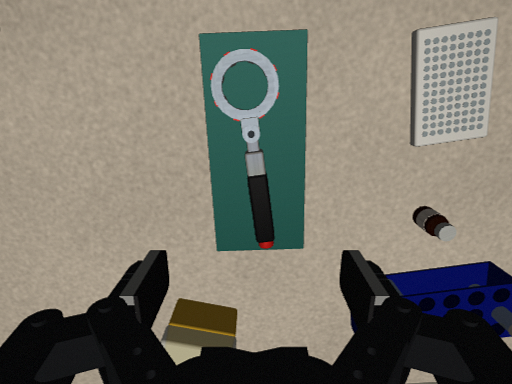

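The wrist view shows the ring at about (245,85) and the black grip from (257,177) to (265,240). The vial and rack lie well to the right.

```bash
cat > grip.py <<'E'
import sys,pickle
from h import *
o,m,p,d=pickle.load(open(f"pics/{sys.argv[1]}.pkl","rb"))
h=cv2.cvtColor(p,cv2.COLOR_BGR2HSV);H,S,V=[h[...,i].astype(int) for i in range(3)]
roi=np.zeros(H.shape,bool);roi[:245,200:310]=1
dark=big(roi&(V<50)&(S<130));q=ray(m,cv2.boxPoints(cv2.minAreaRect(pts(dark).astype(np.float32))),30)
print("grip corners",q.round(1).tolist())
g=ray(m,pts(dark),28);c=g.mean(0);w=np.linalg.svd(g[:,:2]-c[:2],full_matrices=0)[2][0]
ring=roi&(S<60)&(V>110);ring[118:]=0;ring=big(ring)
cc=cv2.fitEllipse(cv2.findContours(ring.astype(np.uint8),cv2.RETR_EXTERNAL,cv2.CHAIN_APPROX_NONE)[0][0])
r=ray(m,cc[0],26)[0];v=c-r;print("grip c",c,"ring",r,cc,"dist",np.hypot(*v[:2]),"handle deg",np.degrees(np.arctan2(v[1],v[0])),"axis",np.degrees(np.arctan2(w[1],w[0])))
hd=v[:2]/np.hypot(*v[:2]);t=np.array([*(r[:2]+hd*120),0]);print("target",t)
e=Rt(o["orientation"]).inv();print("tool delta",e.apply(t-o["position"]).round(1))
mat=roi&(H>70)&(H<100)&(S>80);print("mat",ray(m,cv2.boxPoints(cv2.minAreaRect(pts(mat).astype(np.float32))),4).round(0).tolist())
print("depth ring,grip",d[85,215:222],d[210,262])
E
python3 grip.py w1
```

```text
grip corners [[565.3, -244.3, 30.0], [564.2, -221.0, 30.0], [651.7, -216.5, 30.0], [653.1, -241.5, 30.0]]
grip c [ 607.45049845 -230.66092012   28.        ] ring [ 450.2582642  -228.12825589   26.        ] ((252.35716247558594, 70.60346221923828), (123.67383575439453, 159.38339233398438), 3.5723886489868164) dist 157.21263592995703 handle deg -0.9230635197329555 axis 2.878026213595267
target [ 570.24269165 -230.06143198    0.        ]
tool delta [-16.3   7.5 230.6]
mat [[403.0, -282.0, 4.0], [412.0, -166.0, 4.0], [675.0, -173.0, 4.0], [663.0, -318.0, 4.0]]
depth ring,grip [326.47495 327.80667 326.47995 327.9756  327.57538 326.94928 331.29233] 368.98526
```

Request:
play_rows(commands=[[-0.027,0.005,0,0,0,0,0.085],[-0.0273,0.005,0,0,0,0,0.085],[0,0,0.04,0,0,-7.3,0.085],[0,0,0.045,0,0,0,0.07],[0,0,0.045,0,0,0,0.06]])

```text
t: 3.65
position: [609.3, -231.0, 99.6]
orientation: [0.0, -0.018, 1.0, -0.0]
ft_force: [0.1, -1.0, -0.2]
opening: 60.1
gripper_force: 0.0
```

Request:
play_rows(commands=[[0,0,0.04,0,0,0,0.06],[0,0,0.025,0,0,0,0.06],[0,0,0.015,0,0,0,0.06],[0,0,0.008,0,0,0,0.06],[0,0,0,0,0,0,0.06]])

```text
t: 4.15
position: [608.9, -230.9, 12.8]
orientation: [-0.0, -0.019, 1.0, 0.0]
ft_force: [-0.1, 0.2, 0.4]
opening: 60.0
gripper_force: 0.0
```

```bash
python3 w.py w2; python3 -c "
from plant import *;import cv2
p,d=read_camera('side');cv2.imwrite('pics/s2.png',cv2.resize(p[230:384,230:430],None,fx=3,fy=3))"
```

```text
4.15 [ 608.9 -230.9   12.8] [[-0.999, -0.039, -0.001], [-0.039, 0.999, 0.0], [0.001, 0.0, -1.0]] q [ 0.77  0.83 -0.73  1.44  0.58  1.1   1.54] F [-0.1  0.2  0.4]
```

View pics/s2.png

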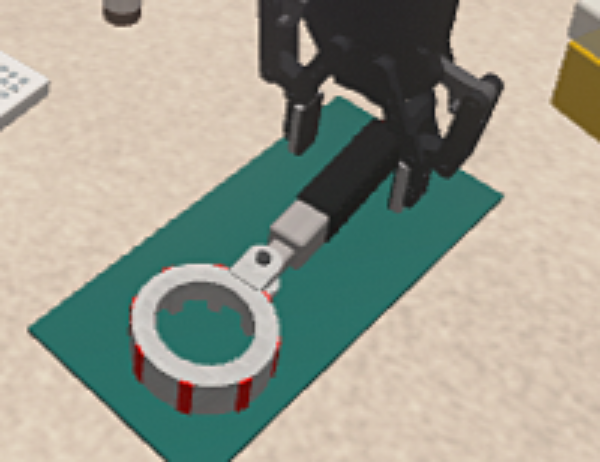

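The fingers straddle the grip cleanly over the mat.

Request:
play_rows(commands=[[0,0,0.004,0,0,0,0.06],[0,0,0.0035,0,0,0,0.04],[0,0,0,0,0,0,0.03],[0,0,0,0,0,0,0.02],[0,0,0,0,0,0,0.015]], squeeze=70)

```text
t: 4.75
position: [609.3, -231.0, 6.1]
orientation: [0.0, -0.02, 1.0, -0.0]
ft_force: [0.3, -0.4, 0.7]
opening: 22.6
gripper_force: 69.5
```

Request:
play_rows(commands=[[0,0,0,0,0,0,0.01],[0,0,0,0,0,0,0.01],[0,0,0,0,0,0,0.01],[0,0,0,0,0,0,0.01]])

```text
t: 5.15
position: [609.3, -231.1, 6.1]
orientation: [0.0, -0.02, 1.0, -0.0]
ft_force: [-0.5, -0.6, 2.6]
opening: 22.7
gripper_force: 69.5
```

```bash
python3 w.py w3
```

```text
5.15 [ 609.3 -231.1    6.1] [[-0.999, -0.039, 0.0], [-0.039, 0.999, -0.0], [-0.0, -0.0, -1.0]] q [ 0.77  0.83 -0.73  1.45  0.59  1.08  1.54] F [-0.5 -0.6  2.6]
```

View pics/w3.png

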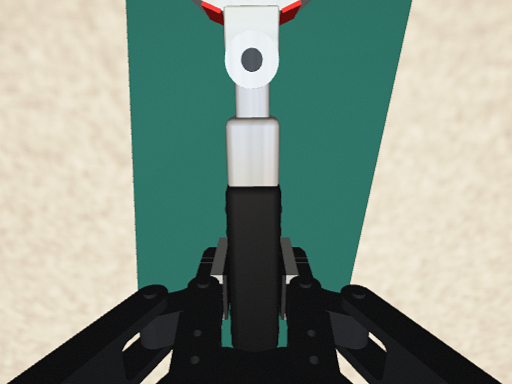

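The grip is held squarely: pivot pin at (252,59), grip front edge at (254,186), handle upright in the picture.

```bash
cat > hand.py <<'E'
import sys,pickle
from h import *
o,m,p,d=pickle.load(open(f"pics/{sys.argv[1]}.pkl","rb"))
e=Rt(o["orientation"]).inv();E,t,f,cx,cy=cam(m)
for n,(u,v) in dict(pin=(252,59),metal=(254,150),edge=(254,190),left=(230,210),right=(279,210)).items():
    z=np.median(d[v-2:v+3,u-2:u+3]);q=E.T@(np.array([(u-cx)/f*z,(v-cy)/f*z,z])-t);print(n,"world",q.round(1),"tool",e.apply(q-o["position"]).round(1))
E
python3 hand.py w3
```

```text
pin world [ 516.6 -233.9   30.1] tool [ 92.7   0.8 -24. ]
metal world [ 550.  -231.8   28.5] tool [ 59.2   1.6 -22.4]
edge world [ 566.6 -231.1   29.6] tool [ 42.7   1.6 -23.5]
left world [ 575.9 -240.9   29.7] tool [ 33.7  -8.6 -23.6]
right world [ 575.7 -220.    28.2] tool [ 33.1  12.4 -22.1]
```

Request:
play_rows(commands=[[0,0,-0.005,0,0,0,0.01],[0,0,-0.015,0,0,0,0.01],[0,0,-0.03,0,0,0,0.01],[0,0,-0.04,0,0,0,0.01],[0,0,-0.045,0,0,0,0.01]])

```text
t: 5.7
position: [607.9, -230.6, 141.2]
orientation: [-0.001, -0.02, 1.0, 0.001]
ft_force: [1.3, -1.5, -2.5]
opening: 22.9
gripper_force: 68.8
```

Request:
play_rows(commands=[[0,0,-0.045,0,0,0,0.01],[0,0,-0.045,0,0,0,0.01],[0,0,-0.04,0,0,0,0.01],[0,0,-0.03,0,0,0,0.01],[0,0,0,0,0,0,0.01]])

```text
t: 6.2
position: [611.4, -230.0, 307.2]
orientation: [0.005, -0.02, 1.0, -0.001]
ft_force: [0.2, 0.2, -3.8]
opening: 22.6
gripper_force: 69.0
```

Request:
play_rows(commands=[[0.002,0.02,0,0,0,0,0.01],[0.002,0.033,0,0,0,0,0.01],[0.002,0.04,0,0,0,0,0.01],[0.002,0.04,0,0,0,0,0.01],[0.002,0.04,0,0,0,0,0.01]])

```text
t: 6.7
position: [591.0, -57.0, 299.1]
orientation: [-0.001, -0.02, 1.0, 0.0]
ft_force: [1.2, 0.7, -4.0]
opening: 22.9
gripper_force: 68.9
```

Request:
play_rows(commands=[[0.002,0.04,0,0,0,0,0.01],[0.002,0.04,0,0,0,0,0.01],[0.002,0.04,0,0,0,0,0.01],[0.002,0.03,0,0,0,0,0.01],[0.002,0.015,0,0,0,0,0.01]])

```text
t: 7.2
position: [573.7, 110.3, 299.7]
orientation: [-0.001, -0.023, 1.0, 0.001]
ft_force: [-0.9, -0.3, -2.6]
opening: 22.6
gripper_force: 68.9
```

Request:
play_rows(commands=[[0,0,0,0,0,5,0.01],[0,0,0,0,0,7.5,0.01],[0,0,0,0,0,7.5,0.01],[0,0,0,0,0,7.5,0.01],[0,0,0,0,0,7.5,0.01]])

```text
t: 7.7
position: [575.6, 103.9, 299.5]
orientation: [-0.001, 0.285, 0.958, -0.001]
ft_force: [0.2, 0.1, -3.6]
opening: 23.1
gripper_force: 69.0
```

Request:
play_rows(commands=[[0,0,0,0,0,7.5,0.01],[0,0,0,0,0,7.5,0.01],[0,0,0,0,0,7.5,0.01],[0,0,0,0,0,4.5,0.01],[0,0,0,0,0,0,0.01]])

```text
t: 8.2
position: [575.5, 104.1, 299.7]
orientation: [-0.0, 0.499, 0.867, -0.001]
ft_force: [-1.4, -0.4, -4.6]
opening: 23.1
gripper_force: 68.9
```

```bash
python3 w.py w4; python3 hand.py w4
```

```text
8.2 [575.5 104.1 299.7] [[-0.502, 0.865, -0.002], [0.865, 0.502, -0.002], [-0.001, -0.003, -1.0]] q [ 0.22  0.44 -0.67  1.25  0.27  1.54  0.12] F [-1.4 -0.4 -4.6]
pin world [528.2 185.4 323. ] tool [ 94.   -0.1 -23.5]
metal world [545.8 156.7 321.7] tool [ 60.4   0.6 -22.1]
edge world [554.1 142.4 323. ] tool [ 43.8   0.7 -23.4]
left world [549.8 129.5 323. ] tool [ 34.9  -9.6 -23.3]
right world [568.2 139.6 321.5] tool [ 34.3  11.5 -21.9]
```

View pics/w4.png

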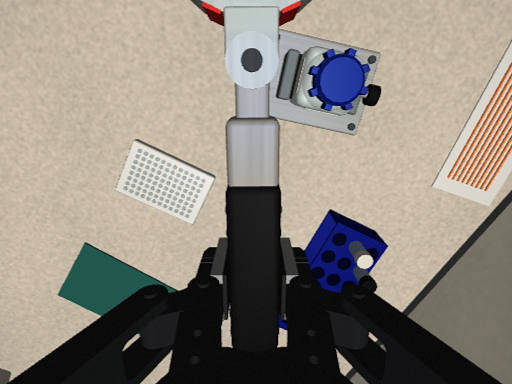

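The wrist view shows the cap at about (340,78), with its ribs visible beside the held wrench. The pin-to-grip distance disagrees with the description, so I'll check the wrench's lengths in w1.

```bash
cat > cap.py <<'E'
import sys,pickle
from h import *
def capfit(n,roi,z=137):
    o,m,p,d=pickle.load(open(f"pics/{n}.pkl","rb"))
    h=cv2.cvtColor(p,cv2.COLOR_BGR2HSV);H,S,V=[h[...,i].astype(int) for i in range(3)]
    k=np.zeros(H.shape,bool);k[roi[0]:roi[1],roi[2]:roi[3]]=1
    b=big(k&(H>105)&(H<130)&(S>130)&(V>50))
    c=max(cv2.findContours(b.astype(np.uint8),cv2.RETR_EXTERNAL,cv2.CHAIN_APPROX_NONE)[0],key=len)[:,0].astype(float)
    q=ray(m,c,z)[:,:2]
    (cx,cy),r=cv2.minEnclosingCircle(q.astype(np.float32));c0=np.array([cx,cy])
    v=q-c0;a=np.arctan2(v[:,1],v[:,0]);g=np.hypot(*v.T)
    aa=np.linspace(-np.pi,np.pi,720,endpoint=False);i=np.argsort(a);gg=np.interp(aa,a[i],g[i],period=2*np.pi)
    F=(gg*np.exp(8j*aa)).mean();ph=np.degrees(np.angle(F))/8
    print("cap",c0.round(1),"r",r,"rib deg",round(ph,1),"amp",2*abs(F),"ribs",[round(ph-45*k,1) for k in range(0,4)], "area c",ray(m,pts(b).mean(0),z).round(1))
    u,v=pts(b).mean(0).astype(int);print("top z cam depth",d[v,u])
    q=pts(b).mean(0);z_=np.median(d[v-3:v+4,u-3:u+4]);E,t,f,px,py=cam(m);print("top xyz",E.T@(np.array([(u-px)/f*z_,(v-py)/f*z_,z_])-t))
    return c0,ph
if __name__=="__main__":
    capfit("w4",(35,125,290,385)); capfit("w4",(35,125,290,385),132)
    o,m,p,d=pickle.load(open("pics/w1.pkl","rb"))
    for n,u,v in [("ringtop",245,54),("ringL",214,85),("ringR",275,85),("ringbot",246,112),("pin",251,134),("front",257,179),("end",264,236)]:
        z_=np.median(d[v-1:v+2,u-1:u+2]);E,t,f,px,py=cam(m);print(n,(E.T@(np.array([(u-px)/f*z_,(v-py)/f*z_,z_])-t)).round(1))
E
python3 cap.py
```

```text
cap [598.9 225.2] r 29.365116119384766 rib deg 9.7 amp 2.8137896696269205 ribs [np.float64(9.7), np.float64(-35.3), np.float64(-80.3), np.float64(-125.3)] area c [[598.5 226.3 137. ]]
top z cam depth 280.90335
top xyz [596.94482824 225.41070855 142.34773364]
cap [600. 226.] r 29.845739364624023 rib deg 9.7 amp 2.859847084605685 ribs [np.float64(9.7), np.float64(-35.3), np.float64(-80.3), np.float64(-125.3)] area c [[599.6 227.1 132. ]]
top z cam depth 280.90335
top xyz [596.94482824 225.41070855 142.34773364]
ringtop [ 433.4 -234.5   26. ]
ringL [ 461.4 -270.8   26.4]
ringR [ 466.7 -204.8   26.6]
ringbot [ 492.5 -238.8   26. ]
pin [ 516.7 -235.1   29.8]
front [ 569.7 -232.5   30.4]
end [ 644.6 -229.5   30.6]
```

Request:
play_rows(commands=[[-0.02,0.013,0,0,0,0,0.01],[-0.0231,0.0155,0,0,0,0,0.01],[0,0,0,0,0,7.2,0.01],[0,0,0,0,0,7,0.01],[0,0,0,0,0,7,0.01]])

```text
t: 8.75
position: [622.0, 82.1, 299.7]
orientation: [-0.001, 0.651, 0.759, -0.001]
ft_force: [-0.3, 0.3, -3.1]
opening: 22.9
gripper_force: 69.4
```

Request:
play_rows(commands=[[0,0,0.025,0,0,0,0.01],[0,0,0.035,0,0,0,0.01],[0,0,0.035,0,0,0,0.01],[0,0,0.03,0,0,0,0.01],[0,0,0.01,0,0,0,0.01]])

```text
t: 9.25
position: [619.1, 81.1, 160.9]
orientation: [-0.003, 0.649, 0.761, -0.004]
ft_force: [-0.2, -0.6, -4.2]
opening: 22.6
gripper_force: 69.2
```

```bash
python3 w.py w5; python3 hand.py w5; python3 - <<'E'
from plant import *
from h import *
a=[]
for n,(r0,r1,c0,c1) in dict(top=(180,260,130,230),side=(120,220,130,255)).items():
    p,d=read_camera(n);cv2.imwrite(f"pics/{n}5.png",p);a.append(cv2.resize(p[r0:r1,c0:c1],(400,320 if n=="top" else 320)))
cv2.imwrite("pics/both5.png",np.hstack(a))
E
```

```text
9.25 [619.1  81.1 160.9] [[-0.158, 0.987, -0.009], [0.987, 0.158, -0.003], [-0.001, -0.01, -1.0]] q [ 0.19  0.58 -0.56  1.37  0.3   1.29 -0.22] F [-0.2 -0.6 -4.2]
pin world [603.8 174.  184.2] tool [ 94.1  -0.7 -23.4]
metal world [609.8 140.9 182.8] tool [ 60.5   0.1 -22. ]
edge world [612.5 124.5 184.1] tool [ 43.9   0.1 -23.2]
left world [603.8 114.3 184.8] tool [ 35.2 -10.1 -23.8]
right world [624.7 116.7 182.3] tool [ 34.3  10.9 -21.5]
```

View pics/both5.png

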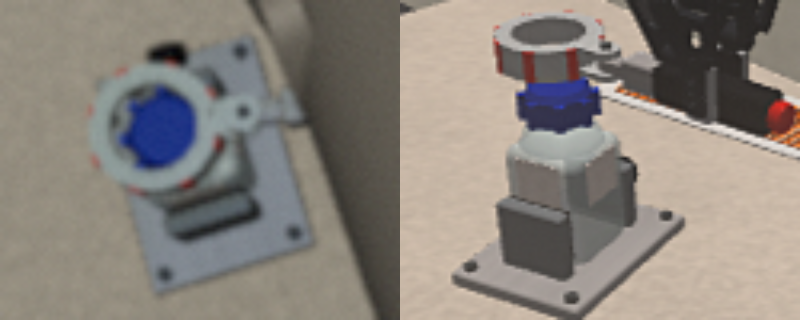

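The ring is above the cap in both views and shifted outward in the top view, partly from parallax. I'll measure the offset with depth.

```bash
cat > ring.py <<'E'
from plant import *
from h import *
def cloud(n):
    m=camera_model(n);p,d=read_camera(n);E,t,f,px,py=cam(m);v,u=np.indices(d.shape)
    return p,(np.stack([(u-px)/f*d,(v-py)/f*d,d],-1)-t)@E, d>0
o=observe();e=Rt(o["orientation"]);M=e.as_matrix()
for n in ("top","side"):
    p,P,ok=cloud(n)
    zt=o["position"][2]-2.3+22
    rr=np.hypot(P[...,0]-599,P[...,1]-225)
    h=cv2.cvtColor(p,cv2.COLOR_BGR2HSV);blue=(h[...,0]>105)&(h[...,0]<130)&(h[...,1]>130)
    k=ok&(rr<48)&(abs(P[...,2]-zt)<6)&~blue
    q=P[k]
    from scipy.optimize import least_squares
    pr=least_squares(lambda c:np.clip(abs(np.hypot(*(q[:,:2]-c).T)-34.2),0,99)-0,[599,225],loss="soft_l1").x
    kb=ok&(rr<35)&blue&(P[...,2]>139)&(P[...,2]<146)
    print(n,"ring",pr.round(1),"z",np.median(q[:,2]).round(1),k.sum(),"captop",P[kb].mean(0).round(1) if kb.any() else None,kb.sum())
print(o["t"],o["position"].round(1),"yaw x",np.degrees(np.arctan2(M[1,0],M[0,0])).round(2),"pred ring",(o["position"]+e.apply([146,-1.3,0])).round(1),"F",o["ft_force"].round(2),"M",o["moment"].round(3))
E
python3 ring.py
```

```text
top ring [599.6 225.2] z 185.3 523 captop [602.5 229.9 142.3] 184
side ring [597.1 222.2] z 186.0 344 captop [596.8 220.2 141.5] 121
9.4 [622.2  82.7 165.8] yaw x 99.06 pred ring [597.9 226.7 165.8] F [ 0.75  0.17 -2.88] M [-0.182 -0.068  0.019]
```

Request:
play_rows(commands=[[-0.0013,0,0.01,0,0,0,0.01],[0,0,0.01,0,0,0,0.01],[0,0,0.005,0,0,0,0.01],[0,0,0.003,0,0,0,0.01],[0,0,0.002,0,0,0,0.01]])

```text
t: 10.0
position: [622.2, 81.8, 135.2]
orientation: [-0.0, 0.649, 0.761, -0.0]
ft_force: [-0.8, -0.2, -3.8]
opening: 22.7
gripper_force: 69.3
```

Request:
play_rows(commands=[[0,0,0.002,0,0,0,0.01],[0,0,0.002,0,0,0,0.01],[0,0,0.001,0,0,0,0.01],[0,0,0,0,0,0,0.01]])

```text
t: 10.4
position: [622.3, 81.9, 130.7]
orientation: [-0.0, 0.649, 0.761, -0.0]
ft_force: [0.3, 0.0, -3.7]
opening: 22.8
gripper_force: 69.3
```

```bash
python3 ring.py
```

```text
top ring [599.7 224.4] z 150.1 480 captop [600.1 226.  142.2] 241
side ring [596.5 220.9] z 149.6 321 captop [602.6 229.1 141.9] 62
10.4 [622.3  81.9 130.7] yaw x 99.06 pred ring [598.  225.8 130.7] F [ 0.28  0.01 -3.72] M [-0.217  0.02   0.024]
```

Request:
play_rows(commands=[[0,0,0.002,0,0,0,0.01],[0,0,0.002,0,0,0,0.01],[0,0,0.002,0,0,0,0.01],[0,0,0.001,0,0,0,0.01],[0,0,0,0,0,0,0.01]])

```text
t: 11.0
position: [622.2, 81.8, 123.6]
orientation: [-0.0, 0.649, 0.761, -0.0]
ft_force: [0.1, -0.6, -3.6]
opening: 22.4
gripper_force: 69.3
```

Request:
play_rows(commands=[[0,0,0.001,0,0,0,0.01],[0,0,0.001,0,0,0,0.01],[0,0,0.001,0,0,0,0.01],[0,0,0,0,0,0,0.01]])

```text
t: 11.4
position: [622.7, 82.0, 121.7]
orientation: [0.0, 0.649, 0.761, 0.0]
ft_force: [-1.2, -2.0, 3.5]
opening: 22.9
gripper_force: 70.2
```

Contact is at the seated height, with about 7 N down. I'll ease off a little and start turning about the cap axis.

Request:
play_rows(commands=[[0,0,-0.0005,0,0,0,0.01],[0.00013,-0.0076,0,0,0,3,0.01],[0.00013,-0.0076,0,0,0,3,0.01],[0.00013,-0.0076,0,0,0,3,0.01],[0.00013,-0.0076,0,0,0,3,0.01]])

```text
t: 11.9
position: [593.3, 80.2, 122.0]
orientation: [0.001, 0.726, 0.688, 0.002]
ft_force: [1.7, -1.2, 1.1]
opening: 22.8
gripper_force: 70.1
```

```bash
cat > f.py <<'E'
from plant import *
from h import *
o=observe();e=Rt(o["orientation"]);f=e.inv().apply(o["ft_force"]);mm=e.inv().apply(o["moment"]);M=e.as_matrix()
# torque (about tool z) from outside on tool, taken at the pin / at the ring
print(o["t"],"yaw",np.degrees(np.arctan2(M[1,0],M[0,0])).round(2),"pos",o["position"].round(1),"ring",(o["position"]+e.apply([146,-1.3,0])).round(1),"Ftool",f.round(1),"Mtool",mm.round(3),"Tpin",(mm[2]-0.094*f[1]).round(3),"Tring",(mm[2]-0.146*f[1]).round(3))
E
python3 f.py; python3 ring.py
```

```text
11.9 yaw 86.93 pos [593.3  80.2 122. ] ring [599.8 226.1 122.2] Ftool [-1.1  1.8 -1.1] Mtool [-0.164  0.226 -0.222] Tpin -0.389 Tring -0.482
top ring [600.3 224.3] z 143.0 508 captop [600.1 225.5 141.9] 249
side ring [598.8 220.1] z 142.4 269 captop [598.2 223.  141.7] 111
11.9 [593.3  80.2 122. ] yaw x 86.93 pred ring [599.8 226.1 122.2] F [ 1.71 -1.19  1.08] M [ 0.216 -0.176  0.223]
```

Request:
play_rows(commands=[[4e-05,-0.0051,0,0,0,2,0.01],[4e-05,-0.0051,0,0,0,2,0.01],[4e-05,-0.0051,0,0,0,2,0.01],[0.0,-0.00255,0,0,0,1,0.01],[0,-0.00255,0,0,0,1,0.01]])

```text
t: 12.5
position: [573.2, 82.5, 121.9]
orientation: [0.001, 0.771, 0.636, 0.001]
ft_force: [2.0, -1.1, 2.0]
opening: 22.7
gripper_force: 69.9
```

```bash
python3 f.py
```

```text
12.5 yaw 79.03 pos [573.2  82.5 121.9] ring [599.7 226.1 122.1] Ftool [-0.7  2.2 -2. ] Mtool [-0.463  0.387 -0.031] Tpin -0.233 Tring -0.345
```

Request:
play_rows(commands=[[0,-0.00255,0,0,0,1,0.01],[0,-0.00255,0,0,0,1,0.01],[0,-0.00255,0,0,0,1,0.01],[0,-0.00255,0,0,0,1,0.01],[0,-0.00255,0,0,0,1,0.01]])

```text
t: 13.0
position: [560.2, 85.4, 121.7]
orientation: [0.0, 0.799, 0.601, 0.001]
ft_force: [4.2, 0.5, 1.6]
opening: 22.6
gripper_force: 69.9
```

```bash
python3 f.py
```

```text
13.0 yaw 73.94 pos [560.2  85.4 121.7] ring [599.4 226.1 121.9] Ftool [ 1.6  3.9 -1.6] Mtool [-0.89   0.798  0.26 ] Tpin -0.107 Tring -0.31
```

Request:
play_rows(commands=[[0,-0.00255,0,0,0,1,0.01],[0,-0.00255,0,0,0,1,0.01],[0,-0.00255,0,0,0,1,0.01],[0,-0.00255,0,0,0,1,0.01],[0,-0.00255,0,0,0,1,0.01]])

```text
t: 13.5
position: [548.1, 89.4, 121.7]
orientation: [0.0, 0.824, 0.566, 0.001]
ft_force: [5.4, 1.1, 1.7]
opening: 23.1
gripper_force: 70.1
```

```bash
python3 f.py
```

```text
13.5 yaw 68.95 pos [548.1  89.4 121.7] ring [599.3 226.2 121.9] Ftool [ 3.   4.7 -1.7] Mtool [-1.042  0.972  0.318] Tpin -0.122 Tring -0.365
```

Request:
play_rows(commands=[[-0.0004,-0.00255,0,0,0,1,0.01],[-0.0003,-0.00255,0,0,0,1,0.01],[0,-0.00255,0,0,0,1,0.01],[0,-0.00255,0,0,0,1,0.01],[0,-0.00255,0,0,0,1,0.01]])

```text
t: 14.0
position: [536.5, 94.4, 121.8]
orientation: [0.0, 0.848, 0.53, 0.002]
ft_force: [6.7, 1.1, 1.4]
opening: 22.9
gripper_force: 69.9
```

```bash
python3 f.py
```

```text
14.0 yaw 63.97 pos [536.5  94.4 121.8] ring [599.4 226.1 122.2] Ftool [ 4.   5.6 -1.4] Mtool [-1.042  1.205  0.415] Tpin -0.107 Tring -0.395
```

Request:
play_rows(commands=[[0.0006,-0.0016,0,0,0,1,0.01],[0.0004,-0.0023,0,0,0,1,0.01],[0,-0.00255,0,0,0,1,0.01],[0,-0.00255,0,0,0,1,0.01],[0,-0.00255,0,0,0,1,0.01]])

```text
t: 14.5
position: [526.5, 99.7, 121.6]
orientation: [0.001, 0.87, 0.493, 0.001]
ft_force: [7.2, -0.0, 1.9]
opening: 22.6
gripper_force: 70.3
```

```bash
python3 f.py
```

```text
14.5 yaw 59.03 pos [526.5  99.7 121.6] ring [600.5 225.5 121.8] Ftool [ 3.7  6.2 -1.9] Mtool [-1.314  1.226 -0.286] Tpin -0.869 Tring -1.192
```

The torque at the pin has risen sharply to 0.87 N m, so the cap is at its stop. I'll go on in small steps about the pivot.

Request:
play_rows(commands=[[0,-0.00165,0,0,0,1,0.01],[0,-0.00165,0,0,0,1,0.01]])

```text
t: 14.7
position: [523.8, 101.3, 121.6]
orientation: [0.001, 0.878, 0.478, 0.001]
ft_force: [6.3, 0.7, 1.7]
opening: 23.1
gripper_force: 70.2
```

```bash
python3 f.py; python3 w.py w6; python3 hand.py w6
```

```text
14.7 yaw 57.1 pos [523.8 101.3 121.6] ring [602.  224.5 121.8] Ftool [ 4.1  4.9 -1.7] Mtool [-1.089  1.262 -0.307] Tpin -0.768 Tring -1.023
14.7 [523.8 101.3 121.6] [[0.543, 0.84, 0.003], [0.84, -0.543, -0.001], [0.001, 0.003, -1.0]] q [ 0.11  0.4  -0.43  1.71  0.19  1.07 -0.96] F [6.3 0.7 1.7]
pin world [573.2 180.9 146.3] tool [ 93.7  -1.7 -24.6]
metal world [555.8 152.4 144.7] tool [ 60.4  -0.9 -23. ]
edge world [546.8 138.6 145.6] tool [ 43.8  -0.9 -24. ]
left world [533.5 136.7 146. ] tool [ 35.  -11.1 -24.3]
right world [550.6 124.5 143.6] tool [ 34.1   9.9 -21.9]
```

View pics/w6.png

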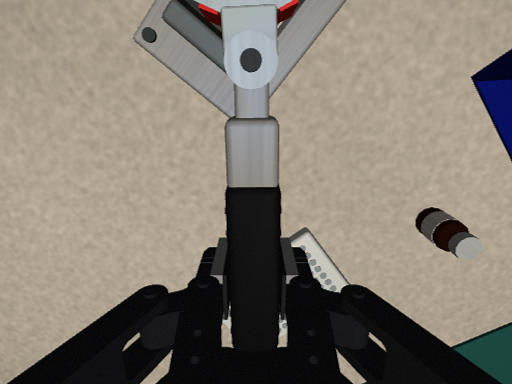

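The view shows the pin at (251,59). The ring link may be leaning slightly to the left, so I'll measure its bend against the handle numerically.

```bash
cat > bend.py <<'E'
import sys,pickle
from h import *
ps=[pickle.load(open(f"pics/{n}.pkl","rb"))[2] for n in sys.argv[1:]]
g=[cv2.cvtColor(p,cv2.COLOR_BGR2GRAY) for p in ps]
def rot(a,b,r):  # rotation/shift of patch between pictures by affine ECC
    y0,y1,x0,x1=r;A=np.float32(a);B=np.float32(b);m=np.zeros(a.shape,np.uint8);m[y0:y1,x0:x1]=255
    W=np.eye(2,3,dtype=np.float32)
    cc,W=cv2.findTransformECC(A,B,W,cv2.MOTION_EUCLIDEAN,(3,200,1e-6),m,5)
    return np.degrees(np.arctan2(W[1,0],W[0,0])).round(2),round(cc,3)
for n,q in zip(sys.argv[2:],g[1:]): print(n,"link",rot(g[0],q,(4,85,226,279)),"handle",rot(g[0],q,(120,185,224,284)))
E
python3 bend.py w4 w3 w5 w6
```

```text
Traceback (most recent call last):
  File "bend.py", line 10, in <module>
    for n,q in zip(sys.argv[2:],g[1:]): print(n,"link",rot(g[0],q,(4,85,226,279)),"handle",rot(g[0],q,(120,185,224,284)))
                                                                                           ~~~^^^^^^^^^^^^^^^^^^^^^^^^^^
  File "bend.py", line 8, in rot
    cc,W=cv2.findTransformECC(A,B,W,cv2.MOTION_EUCLIDEAN,(3,200,1e-6),m,5)
         ~~~~~~~~~~~~~~~~~~~~^^^^^^^^^^^^^^^^^^^^^^^^^^^^^^^^^^^^^^^^^^^^^
cv2.error: OpenCV(4.12.0) /io/opencv/modules/video/src/ecc.cpp:589: error: (-7:Iterations do not converge) The algorithm stopped before its convergence. The correlation is going to be minimized. Images may be uncorrelated or non-overlapped in function 'findTransformECC'
```

```bash
cat > bend.py <<'E'
import sys,pickle
from h import *
def line(V,rows,lo,hi):
    # bright-to-darker boundaries on both sides by strongest gradient in expected windows
    L=[];Rr=[]
    for r in rows:
        g=np.abs(cv2.Sobel(V[r-1:r+2].astype(np.float32),cv2.CV_32F,1,0,ksize=3))[1]
        L.append(lo[0]+np.argmax(g[lo[0]:lo[1]]));Rr.append(hi[0]+np.argmax(g[hi[0]:hi[1]]))
    a=[np.degrees(np.arctan(np.polyfit(rows,x,1)[0])) for x in (L,Rr)]
    return np.round(a,1).tolist(),np.median(L),np.median(Rr)
for n in sys.argv[1:]:
    p=pickle.load(open(f"pics/{n}.pkl","rb"))[2].max(2)
    print(n,"link",line(p,range(22,38),(212,238),(268,292)),"sleeve",line(p,range(128,178),(215,240),(268,292)))
E
python3 bend.py w3 w4 w5 w6
```

```text
w3 link ([1.3, -0.0], np.float64(224.0), np.float64(278.0)) sleeve ([2.3, -1.1], np.float64(227.0), np.float64(278.0))
w4 link ([5.2, 5.0], np.float64(224.0), np.float64(277.5)) sleeve ([0.5, -0.4], np.float64(226.0), np.float64(279.0))
w5 link ([-22.2, -5.1], np.float64(220.5), np.float64(277.0)) sleeve ([1.7, -0.0], np.float64(225.0), np.float64(279.0))
w6 link ([2.4, -13.7], np.float64(222.0), np.float64(276.0)) sleeve ([2.6, -0.0], np.float64(225.0), np.float64(279.0))
```

Request:
play_rows(commands=[[0,-0.00165,0,0,0,1,0.01],[0,-0.00165,0,0,0,1,0.01]])

```text
t: 14.95
position: [521.1, 103.1, 121.6]
orientation: [0.001, 0.887, 0.462, 0.001]
ft_force: [7.1, 0.3, 1.7]
opening: 23.0
gripper_force: 70.2
```

```bash
python3 f.py; python3 w.py w7; python3 bend.py w7
```

```text
14.95 yaw 55.08 pos [521.1 103.1 121.6] ring [603.6 223.5 121.8] Ftool [ 4.3  5.6 -1.7] Mtool [-1.009  1.321 -0.258] Tpin -0.786 Tring -1.078
14.95 [521.1 103.1 121.6] [[0.572, 0.82, 0.003], [0.82, -0.572, -0.001], [0.001, 0.003, -1.0]] q [ 0.1   0.39 -0.43  1.71  0.18  1.07 -1.  ] F [7.1 0.3 1.7]
w7 link ([5.3, -12.5], np.float64(221.0), np.float64(275.0)) sleeve ([2.7, -0.0], np.float64(225.0), np.float64(279.0))
```

```bash
python3 - <<'E'
import cv2,numpy as np
a=[cv2.resize(cv2.imread(f"pics/{n}.png")[0:110,195:305],None,fx=3.5,fy=3.5,interpolation=cv2.INTER_CUBIC) for n in ("w3","w7")]
cv2.imwrite("pics/cmp.png",np.hstack(a))
E
```

```text
(no output)
```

View pics/cmp.png

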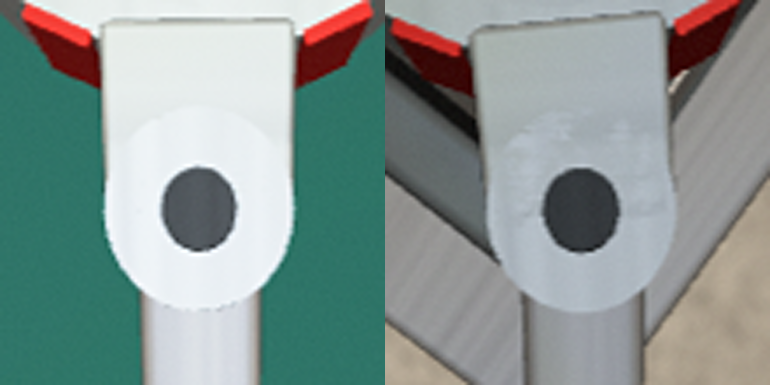

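The right half (now) shows the link tilted about 5° relative to the handle, against about 0–1° in the left half, so it has clicked well short of the end stop. I'll back off within the free play without touching the cap's tightness.

Request:
play_rows(commands=[[0,0.0033,0,0,0,-2,0.01],[0,0.0033,0,0,0,-2,0.01],[0,0.0016,0,0,0,-1,0.01],[0.0001,0.0051,0,0,0,-2,0.01],[0.0001,0.0051,0,0,0,-2,0.01]])

```text
t: 15.5
position: [534.5, 93.8, 120.9]
orientation: [-0.001, 0.848, 0.531, -0.001]
ft_force: [1.4, 0.3, 2.8]
opening: 22.7
gripper_force: 70.1
```

```bash
python3 f.py
```

```text
15.5 yaw 64.1 pos [534.5  93.8 120.9] ring [597.1 225.7 120.6] Ftool [ 0.9  1.1 -2.9] Mtool [-0.32   0.847  0.191] Tpin 0.085 Tring 0.026
```

Request:
play_rows(commands=[[0.0001,0.0051,0,0,0,-2,0.01],[0,0,0,0,0,0,0.01],[0,0,-0.001,0,0,0,0.01],[0,0,-0.002,0,0,0,0.01],[0,0,-0.002,0,0,0,0.01]])

```text
t: 16.0
position: [538.6, 91.6, 124.7]
orientation: [-0.001, 0.838, 0.545, -0.002]
ft_force: [2.7, 1.6, -5.7]
opening: 22.6
gripper_force: 69.0
```

```bash
python3 f.py
```

```text
16.0 yaw 66.07 pos [538.6  91.6 124.7] ring [596.6 225.6 124.3] Ftool [2.6 1.8 5.7] Mtool [-0.372  0.221  0.239] Tpin 0.066 Tring -0.03
```

Request:
play_rows(commands=[[0.0007,0.0007,-0.001,0,0,0,0.01],[0,0,-0.003,0,0,0,0.01],[0,0,-0.003,0,0,0,0.01],[0,0,-0.003,0,0,0,0.01]])

```text
t: 16.4
position: [540.8, 91.8, 136.2]
orientation: [-0.0, 0.838, 0.545, -0.001]
ft_force: [-0.8, -0.2, -3.6]
opening: 22.6
gripper_force: 69.2
```

```bash
python3 f.py
```

```text
16.4 yaw 66.06 pos [540.8  91.8 136.2] ring [598.8 225.7 136. ] Ftool [-0.5 -0.6  3.6] Mtool [-0.018 -0.199  0.033] Tpin 0.091 Tring 0.123
```

Request:
play_rows(commands=[[0,0,-0.01,0,0,0,0.01],[0,0,-0.025,0,0,0,0.01],[0,0,-0.04,0,0,0,0.01],[0,0,-0.04,0,0,0,0.01],[0,0,-0.035,0,0,0,0.01]])

```text
t: 16.9
position: [541.4, 92.3, 289.4]
orientation: [0.001, 0.838, 0.545, 0.001]
ft_force: [2.0, 0.8, -2.4]
opening: 22.7
gripper_force: 69.2
```

Request:
play_rows(commands=[[0,0,-0.015,0,0,-4,0.01],[0,0,0,0,0,-8,0.01],[0,0,0,0,0,-8,0.01],[0,0,0,0,0,-8,0.01],[0,0,0,0,0,-8,0.01]])

```text
t: 17.4
position: [541.3, 92.1, 302.2]
orientation: [0.0, 0.627, 0.779, 0.0]
ft_force: [0.5, 0.3, -3.4]
opening: 22.6
gripper_force: 69.2
```

Request:
play_rows(commands=[[0,0,0,0,0,-8,0.01],[0,0,0,0,0,-8,0.01],[0,0,0,0,0,-8,0.01],[0,0,0,0,0,-8,0.01],[0,0,0,0,0,-8,0.01]])

```text
t: 17.9
position: [541.5, 92.1, 302.3]
orientation: [0.001, 0.322, 0.947, 0.0]
ft_force: [0.4, -0.6, -3.6]
opening: 22.4
gripper_force: 69.2
```

Request:
play_rows(commands=[[0,0,0,0,0,-8,0.01],[0,0,0,0,0,-8,0.01],[0,0,0,0,0,-8,0.01],[0,0,0,0,0,-8,0.01],[0,0,0,0,0,-8,0.01]])

```text
t: 18.4
position: [541.6, 92.2, 302.3]
orientation: [0.001, -0.021, 1.0, -0.0]
ft_force: [0.7, 0.1, -4.0]
opening: 22.5
gripper_force: 69.2
```

Request:
play_rows(commands=[[-0.003,-0.018,0,0,0,0,0.01],[-0.006,-0.03,0,0,0,0,0.01],[-0.006,-0.036,0,0,0,0,0.01],[-0.006,-0.036,0,0,0,0,0.01],[-0.006,-0.036,0,0,0,0,0.01]])

```text
t: 18.9
position: [574.4, -64.3, 302.4]
orientation: [0.001, -0.018, 1.0, -0.0]
ft_force: [-0.0, 0.2, -2.9]
opening: 22.7
gripper_force: 69.2
```

Request:
play_rows(commands=[[-0.006,-0.036,0,0,0,0,0.01],[-0.006,-0.036,0,0,0,0,0.01],[-0.006,-0.036,0,0,0,0,0.01],[-0.006,-0.036,0,0,0,0,0.01],[-0.005,-0.025,0,0,0,0,0.01]])

```text
t: 19.4
position: [608.9, -234.9, 301.8]
orientation: [0.0, -0.016, 1.0, -0.001]
ft_force: [0.6, -0.1, -3.8]
opening: 22.7
gripper_force: 69.2
```

Request:
play_rows(commands=[[0,0,0,0,0,0,0.01],[0,0,0,0,0,0,0.01]])

```text
t: 19.6
position: [609.1, -231.3, 301.5]
orientation: [0.0, -0.017, 1.0, 0.001]
ft_force: [0.4, 0.2, -3.6]
opening: 22.7
gripper_force: 69.2
```

```bash
python3 f.py;python3 w.py w8; python3 hand.py w8; python3 - <<'E'
from h import *
import pickle
pickle.dump(0,open("pics/x","wb"))
from plant import *
p,d=read_camera("top");m=camera_model("top")
h=cv2.cvtColor(p,cv2.COLOR_BGR2HSV);k=np.zeros(d.shape,bool);k[195:230,155:192]=1
b=big(k&(h[...,0]>105)&(h[...,0]<130)&(h[...,1]>150)&(h[...,2]>60));print("cap now",ray(m,pts(b).mean(0),140),b.sum())
E
```

```text
19.6 yaw -178.06 pos [ 609.1 -231.3  301.5] ring [ 463.2 -237.5  301.4] Ftool [-0.4  0.2  3.6] Mtool [-0.056 -0.167  0.052] Tpin 0.03 Tring 0.018
19.6 [ 609.1 -231.3  301.5] [[-0.999, -0.034, 0.001], [-0.034, 0.999, 0.001], [-0.001, 0.001, -1.0]] q [ 0.71  0.6  -0.73  1.02  0.39  1.64  1.71] F [ 0.4  0.2 -3.6]
pin world [ 516.4 -233.6  325.4] tool [ 92.7   0.8 -24. ]
metal world [ 549.8 -231.7  324.1] tool [ 59.3   1.6 -22.7]
edge world [ 566.4 -231.2  325. ] tool [ 42.7   1.6 -23.5]
left world [ 575.7 -241.1  324.9] tool [ 33.7  -8.6 -23.5]
right world [ 575.4 -220.1  324. ] tool [ 33.3  12.4 -22.5]
cap now [[598.71295839 224.36877631 140.        ]] 323
```

Request:
play_rows(commands=[[0,0,0.02,0,0,0,0.01],[0,0,0.04,0,0,0,0.01],[0,0,0.045,0,0,0,0.01],[0,0,0.045,0,0,0,0.01],[0,0,0.045,0,0,0,0.01]])

```text
t: 20.2
position: [609.3, -229.1, 105.8]
orientation: [0.001, -0.019, 1.0, -0.0]
ft_force: [-0.1, 0.6, -4.6]
opening: 23.0
gripper_force: 69.3
```

Request:
play_rows(commands=[[0,0,0.035,0,0,0,0.01],[0,0,0.025,0,0,0,0.01],[0,0,0.015,0,0,0,0.01],[0,0,0.01,0,0,0,0.01],[0,0,0.005,0,0,0,0.01]])

```text
t: 20.7
position: [609.6, -230.2, 16.6]
orientation: [0.0, -0.018, 1.0, -0.0]
ft_force: [0.2, 0.1, -3.0]
opening: 22.9
gripper_force: 69.2
```

Request:
play_rows(commands=[[0,0,0.002,0,0,0,0.01],[0,0,0.001,0,0,0,0.01],[0,0,0.001,0,0,0,0.01],[0,0,0,0,0,0,0.01]])

```text
t: 21.1
position: [609.5, -230.8, 13.0]
orientation: [0.001, -0.018, 1.0, -0.0]
ft_force: [-0.2, 0.7, -4.0]
opening: 22.8
gripper_force: 69.2
```

Request:
play_rows(commands=[[0,0,0.0015,0,0,0,0.01],[0,0,0.0015,0,0,0,0.01],[0,0,0.001,0,0,0,0.01],[0,0,0,0,0,0,0.01]])

```text
t: 21.5
position: [608.8, -230.6, 8.0]
orientation: [-0.0, -0.018, 1.0, 0.0]
ft_force: [0.7, 0.5, -3.9]
opening: 23.0
gripper_force: 69.2
```

Request:
play_rows(commands=[[0,0,0.0008,0,0,0,0.01],[0,0,0.0007,0,0,0,0.01],[0,0,0,0,0,0,0.01]])

```text
t: 21.8
position: [608.9, -230.6, 6.6]
orientation: [-0.0, -0.018, 1.0, 0.0]
ft_force: [-0.5, -0.8, -4.1]
opening: 23.1
gripper_force: 69.2
```

```bash
python3 f.py
```

```text
21.8 yaw -177.94 pos [ 608.9 -230.6    6.6] ring [ 463.1 -237.2    6.7] Ftool [ 0.6 -0.7  4.1] Mtool [ 0.023 -0.221 -0.029] Tpin 0.041 Tring 0.08
```

Request:
play_rows(commands=[[0,0,0.0005,0,0,0,0.01],[0,0,0.0005,0,0,0,0.01],[0,0,0,0,0,0,0.01]])

```text
t: 22.1
position: [609.1, -230.7, 6.2]
orientation: [0.0, -0.018, 1.0, -0.0]
ft_force: [0.1, -0.2, -0.6]
opening: 22.8
gripper_force: 69.5
```

```bash
python3 f.py
```

```text
22.1 yaw -177.95 pos [ 609.1 -230.7    6.2] ring [ 463.3 -237.2    6.2] Ftool [-0.1 -0.2  0.6] Mtool [-0.043 -0.085 -0.081] Tpin -0.06 Tring -0.049
```

The mat is carrying the wrench. I'll release it.

Request:
play_rows(commands=[[0,0,0.0003,0,0,0,0.02],[0,0,0,0,0,0,0.03],[0,0,0,0,0,0,0.05],[0,0,0,0,0,0,0.06],[0,0,0,0,0,0,0.06]], squeeze=20)

```text
t: 22.6
position: [609.2, -230.7, 5.7]
orientation: [0.0, -0.018, 1.0, -0.0]
ft_force: [-0.2, -0.1, 0.1]
opening: 60.0
gripper_force: 0.0
```

Request:
play_rows(commands=[[0,0,-0.01,0,0,0,0.06],[0,0,-0.03,0,0,0,0.06],[0,0,-0.045,0,0,0,0.06],[0,0,-0.045,0,0,0,0.06],[0,0,-0.045,0,0,0,0.06]])

```text
t: 23.1
position: [609.0, -230.4, 183.1]
orientation: [0.0, -0.018, 1.0, -0.0]
ft_force: [1.5, -0.5, 0.5]
opening: 59.9
gripper_force: 0.0
```

Request:
play_rows(commands=[[0,0,-0.045,0,0,0,0.06],[0,0,-0.03,0,0,0,0.06],[0,0,0,0,0,0,0.06],[0,0,0,0,0,0,0.06]])

```text
t: 23.5
position: [609.5, -230.4, 257.0]
orientation: [0.001, -0.018, 1.0, -0.0]
ft_force: [0.3, -0.9, -0.2]
opening: 59.9
gripper_force: 0.0
```

```bash
python3 f.py; python3 w.py w9; python3 - <<'E'
from plant import *
from h import *
import pickle
p,d=read_camera("side");w=pickle.load(open("pics/w9.pkl","rb"))[2]
cv2.imwrite("pics/end.png",np.hstack([cv2.resize(p,(400,300)),cv2.resize(w,(400,300))]))
E
```

```text
23.5 yaw -177.92 pos [ 609.5 -230.4  257. ] ring [ 463.6 -236.9  256.6] Ftool [-0.3 -0.9  0.2] Mtool [ 0.008  0.041 -0.002] Tpin 0.082 Tring 0.128
23.5 [ 609.5 -230.4  257. ] [[-0.999, -0.036, 0.002], [-0.036, 0.999, -0.001], [-0.002, -0.001, -1.0]] q [ 0.73  0.61 -0.73  1.13  0.39  1.53  1.69] F [ 0.3 -0.9 -0.2]
```

View pics/end.png

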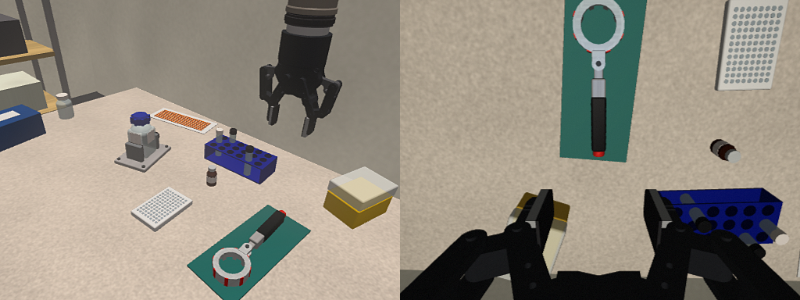

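The wrench lies flat on its mat at its original place with its handle straight. The cap is on the bottle, everything else is undisturbed, and the gripper is clear.

```bash
python3 -c "
from plant import *
print(finish_job())"
```

```text
the job is handed in; nothing more can be done
None
```

The job is handed in: I seated the wrench fully on the cap, turned it clockwise until it clicked (about 5° of give at the pivot, short of the end stop), lifted it off and laid it back on its mat, with nothing else disturbed.

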